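# Find the loaded specimen tin by feel

### The arm

A 6-joint arm with a two-finger parallel gripper is mounted at the origin on the work surface. World frame = base frame: x ahead of the robot, y to its left, z up, the work surface at z = 0. Lengths are in mm, angles in rad, forces in N, time in s.
With the tool pointing down it reaches from about 350 to 875 mm from the base axis. Payload 4.2 kg.
Tool frame: the origin (TCP) lies at the very end of the fingers, on their centre line; the grasp point (between the pads) lies 19 mm behind it (robot.grip_depth is the z of the grasp point in the tool frame, in mm); z points along the fingers, y is the direction in which the jaws open and shut (so a half turn about z gives the same grasp; the last joint's range is limited). The gripper opens to 85 mm and grips with 20 to 120 N. Pads are 22 mm wide; open, the fingers measure 114 mm over their backs; the gripper's body (76 mm by 85 mm) begins 54 mm behind the grasp point. The pads swing forward as they close: fully open they stand 13 mm farther back than shut.
Start: joints at [1.376, 0.385, 0.008, 0, -1.194, -0.259], TCP at [273.956, 561.736, 231.312] pointing down, gripper open.
Joint ranges: [-3.14, 3.14], [-1.21, 2.06], [-1.07, 1.41], [-3.16, 2.05], [-2.99, -0.16], [-3.1, 3.1]. Speed limits (rad/s): [2.79, 2.79, 3.14, 3.14, 3.14, 3.14].

### API

Orientations are given as a unit quaternion [x, y, z, w].
In Python, from plant import status, eyes, ticket, robot gives the robot as it stands. The module is installed in compiled form; this text tells all that it offers.
- The arm moves only by the tool drive_tool, never from a script. Its argument "rows" is a list of rows, each a list of 7 numbers: the shift along the tool's x, y, z in m, then the turn, a rotation vector about the tool's x, y, z in rad, then the opening, from -1 (shut) to 1 (fully open). A call has 1 to 5 rows; each row is the pose to reach, as a shift and turn from the pose commanded when the call began, along the tool's axes at that moment; what a row does not reach only later rows make up. A row lasts 1/8 s, in which the tool goes at most 62.5 mm and 10.7 degrees, less where a joint would pass 70% of its speed; a pose out of reach is approached as far as the arm can. A call with a gripper value outside its range is refused whole. The fingers move at their own pace and stop on an object; "squeeze" is the grip in N (left out, the last holds). Time passes only in rows, so rows that repeat a pose let the fingers close. It gives the time, the measured TCP pose, the force and the opening at its end, in the units of the state.
- status.observe(): the state, without advancing time (a new reading comes with each control period).
- eyes.grab_frame(name): name is "side" or "top" or "wrist"; returns (picture, depth): 384x512x3 uint8, red, green, blue; 384x512 float32, mm along the optical axis (not along the pixel's ray), 0 where there is no reading.
- eyes.calibration(name): a dict with "intrinsics" (3x3 intrinsics, pixels), "position" and "attitude" of the camera in the world. Camera axes: x right, y up, looking along -z (the intrinsics and any distortion apply to the point x, -y, -z); pixel columns grow to the right and rows downward; lengths in mm; the calibration is good to about 2 mm. A picture is of the moment at which its call begins: read the wrist's pose just before it. calibration takes no time and is no camera call; for the wrist camera it gives the pose at the moment of the call.
- ticket.sign_off(): hands the job in, once; it reports no verdict.
The state is a dict: "clock": time; "joints": joint angles; "dq": joint speeds; "joint_efforts": joint torques, N m; "tool_pos": TCP position; "tool_rot": TCP orientation; "force": force on the tool from outside, world axes, zero at the start; "moment": the same for the moment, N m; "opening": finger opening in mm.
Only numpy, scipy, OpenCV 4.12 (cv2) and the standard library are available. Lean on these libraries where they do the work, as an engineer would, in place of code of your own. Each camera call takes 0.05 s, during which the arm holds its last target.

### The job

Three identical closed specimen tins stand about on the microscope bench and one still holds a heavy metal specimen. Carry them one at a time into the three-bay tray, feeling the weight of each, until all three stand upright in it, let go of; then take the heaviest back out and hold it up, upright and still, at least 15 cm above the bench, finishing while you hold it there with the other two still standing in the tray. Never tip a tin over, and leave the other things on the bench where they are.

Things in the scene. Friction and masses are not known exactly. Their poses are not given: they have to be found in the camera images.
- tin_a_mid (a point): centre (half-way up, on the axis) of one of three outwardly identical closed aluminium tins: plain upright cylinder 56 mm across, 70 mm tall, lid flush with the side. Starts standing on the bench in front of the tray. Which letter stands where changes. Any tin may weigh 0.17 to 0.64 kg; the heaviest of the three weighs at least 0.46 kg, the other two at most 0.33 kg each
- tin_b_mid (a point): centre (half-way up, on the axis) of one of three outwardly identical closed aluminium tins: plain upright cylinder 56 mm across, 70 mm tall, lid flush with the side. Starts standing on the bench in front of the tray. Which letter stands where changes. Any tin may weigh 0.17 to 0.64 kg; the heaviest of the three weighs at least 0.46 kg, the other two at most 0.33 kg each
- tin_c_mid (a point): centre (half-way up, on the axis) of one of three outwardly identical closed aluminium tins: plain upright cylinder 56 mm across, 70 mm tall, lid flush with the side. Starts standing on the bench in front of the tray. Which letter stands where changes. Any tin may weigh 0.17 to 0.64 kg; the heaviest of the three weighs at least 0.46 kg, the other two at most 0.33 kg each
- tray: fixed grey plastic tray, 124 mm (its x) by 286 mm (its y) outside, yaw varies; 4 mm thick floor, 4 mm thick rim 12 mm high; two 4 mm thick dividers 10 mm high split it into three bays side by side along its y, each 116 mm (x) by 90 mm (y) inside. Origin: centre of its underside, on the bench, z up
- bay_1 (a point): centre of the floor of the tray's bay at its -y end (4 mm above the bench); a tin standing here has its centre 35 mm above this point
- bay_2 (a point): centre of the floor of the tray's bay at its middle (4 mm above the bench); a tin standing here has its centre 35 mm above this point
- bay_3 (a point): centre of the floor of the tray's bay at its +y end (4 mm above the bench); a tin standing here has its centre 35 mm above this point
- oil_bottle: bystander, loose, to be left alone: amber glass dropper bottle with a black cap, 28 mm across, 60 mm tall; origin at the centre of its underside
- petri_dish: bystander, loose, to be left alone: small clear dish with lid, 55 mm across, 16 mm tall; origin at the centre of its underside
- slide_box: bystander, loose, to be left alone: blue closed microscope-slide box, 92 x 67 mm, 35 mm tall, long side along its x; origin at the centre of its underside
- eyepiece: bystander, loose, to be left alone: black spare eyepiece standing on its barrel, 38 mm across, 48 mm tall; origin at the centre of its underside
- mouse: bystander, loose, to be left alone: black computer mouse, 105 x 60 mm, 28 mm tall, long side along its x; origin at the centre of its underside
- beaker: bystander, loose, to be left alone: empty glass beaker, 70 mm across, 85 mm tall; origin at the centre of its underside

How it is judged:
By the outcome, as a careful person would: the job done as asked, in the order asked, and still so for the second after the job is handed in, while the arm keeps its last pose, push and grip.
It also fails if it takes over 64 s, if anything falls off the work surface, if the arm or the gripper's body presses on something with over 40 N, if the wrist force passes 120 N, or if a joint passes its speed limit or range.

## Working session

There is one attempt and no reset: what is moved stays moved. The work goes in short steps, Python scripts to look and compute and a tool call to move; the robot and the scene stay as the last step left them, time stands still between calls to the robot, and variables do not carry over. Pictures are saved under pics/ and viewed, and the job is handed in when it is done.

Besides the shell and the picture viewer there is one more tool, called after ">>>" as name([rows], argument=value, ...), one row to a line, values as JSON. drive_tool: Moves the arm, as the interface text tells. Its arguments: {"type":"object","properties":{"rows":{"type":"array","items":{"type":"array","items":{"type":"number"}}},"squeeze":{"type":"number"}},"required":["rows"]}

```bash
mkdir -p pics
python3 - <<'E'
from plant import status, eyes, ticket, robot
import cv2, numpy as np
print(status.observe())
for n in ("top","side"):
    p,d=eyes.grab_frame(n)
    cv2.imwrite(f"pics/{n}0.png",cv2.cvtColor(p,cv2.COLOR_RGB2BGR)); np.savez(f"pics/{n}0.npz",p=p,d=d)
    print(n,eyes.calibration(n))
print([a for a in dir(robot) if a[0]!='_'])
E
```

```text
{'clock': 0.0, 'joints': array([ 1.37563729e+00,  3.85542552e-01,  6.64410188e-03, -5.32713426e-04,
       -1.19399933e+00, -2.58584477e-01]), 'dq': array([ 2.87365211e-03, -4.69745621e-04, -6.38260650e-04, -1.23803047e-04,
       -7.34358597e-05, -1.22955557e-04]), 'joint_efforts': array([ 3.02531262e-04, -3.92289877e+01,  1.88405067e+01,  4.18635651e+00,
       -4.48429899e-03,  1.32096710e-05]), 'tool_pos': array([273.68570467, 561.24349379, 230.23218705]), 'tool_rot': array([ 9.74352124e-01, -2.25026161e-01, -2.14127902e-04,  1.05804575e-03]), 'force': array([-0.02444432,  1.00776458, -0.39891512]), 'moment': array([-0.01016255,  0.01941657,  0.01993525]), 'opening': 85.14852225938853}
top {'intrinsics': array([[463.63220133,   0.        , 259.83579048],
       [  0.        , 463.63220133, 182.83316359],
       [  0.        ,   0.        ,   1.        ]]), 'position': array([ 397.72048429,    1.43924814, 1415.51815612]), 'attitude': array([-0.04937385,  0.03935358,  0.70852121, -0.70285931])}
side {'intrinsics': array([[413.34805594,   0.        , 255.76821735],
       [  0.        , 413.34805594, 199.4777847 ],
       [  0.        ,   0.        ,   1.        ]]), 'position': array([ 122.96648002, -670.57179504,  717.10977856]), 'attitude': array([ 0.41054298, -0.11416204, -0.23697607,  0.87307722])}
['MotionError', 'grip_depth']
```

View pics/top0.png

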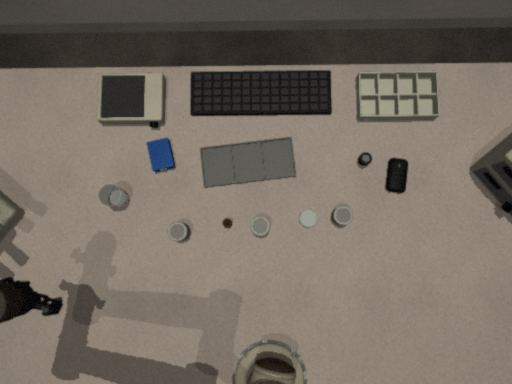

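View pics/side0.png

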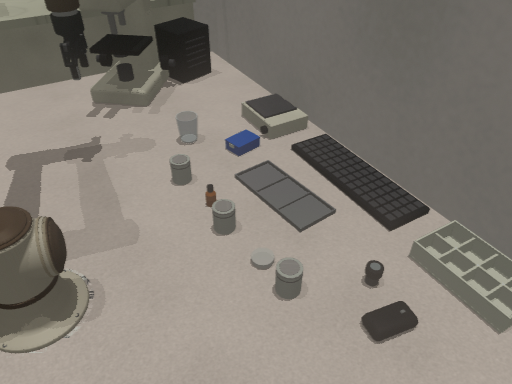

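The top view shows the tins at about (178,232), (260,226) and (343,215) and the tray around (248,162). The bystanders are the petri dish (308,218), oil bottle (227,223), beaker (118,198), slide box (161,155), eyepiece (365,159) and mouse (397,175).

```bash
cat > h.py <<'E'
import numpy as np, cv2
from scipy.spatial.transform import Rotation as R
from plant import status, eyes, robot
def ray(cal,u,v,z):
    K=cal["intrinsics"]; d=np.linalg.inv(K)@np.array([u,v,1.]); d=np.array([d[0],-d[1],-d[2]])
    w=R.from_quat(cal["attitude"]).apply(d); p=np.array(cal["position"]); return p+w*(z-p[2])/w[2]
def cloud(cal,d):
    K=cal["intrinsics"]; v,u=np.mgrid[:d.shape[0],:d.shape[1]]
    x=(u-K[0,2])/K[0,0]*d; y=(v-K[1,2])/K[1,1]*d
    P=np.stack([x,-y,-d],-1); return (R.from_quat(cal["attitude"]).apply(P.reshape(-1,3))+cal["position"]).reshape(P.shape)
E
python3 - <<'E'
from h import *
f=np.load("pics/top0.npz"); cal=eyes.calibration("top"); C=cloud(cal,f["d"]); p=f["p"]
print("bench z",np.median(C[260:330,300:480,2]))
for n,(u,v) in dict(L=(178,232),M=(260,226),R=(343,215),petri=(308,218),oil=(227,223),beaker=(118,198)).items():
    W=C[v-14:v+15,u-14:u+15].reshape(-1,3)
    for lo,hi in ((8,100),(55,85)):
        s=W[(W[:,2]>lo)&(W[:,2]<hi)]
        if len(s)>5: print(n,lo,len(s),s[:,:2].min(0).round(),s[:,:2].max(0).round(),"mid",((s.min(0)+s.max(0))/2).round(1),"med",np.median(s,0).round(1))
hsv=cv2.cvtColor(p,cv2.COLOR_RGB2HSV)
m=((p.max(2)<125)&(p.min(2)>55)).astype(np.uint8); m[:130]=0;m[195:]=0;m[:,:195]=0;m[:,300:]=0
m=cv2.morphologyEx(m,cv2.MORPH_CLOSE,np.ones((5,5)))
c=max(cv2.findContours(m,0,2)[0],key=cv2.contourArea); r=cv2.minAreaRect(c); b=cv2.boxPoints(r); print(r)
B=np.array([ray(cal,*q,12) for q in b]); print(B.round(1)); print("ctr",B.mean(0), [np.linalg.norm(B[i]-B[i-1]).round() for i in range(4)])
e=B[1]-B[0]; e2=B[2]-B[1]; L=e if np.linalg.norm(e)>np.linalg.norm(e2) else e2
if L[1]<0:L=-L
print("yaw",np.arctan2(-L[0],L[1])); 
big=cv2.resize(p[120:260,90:420],None,fx=2.4,fy=2.4,interpolation=cv2.INTER_CUBIC); cv2.imwrite("pics/crop0.png",big[:,:,::-1])
E
```

```text
bench z -0.24786160031976578
L 8 358 [398. 234.] [458. 300.] mid [428.1 267.   42.3] med [429.4 257.9  68.8]
L 55 311 [403. 234.] [458. 290.] mid [430.8 262.1  66. ] med [429.4 260.9  69.4]
M 8 304 [416.  -6.] [471.  49.] mid [443.5  21.8  68.9] med [444.6  21.8  69.8]
M 55 304 [416.  -6.] [471.  49.] mid [443.5  21.8  68.9] med [444.6  21.8  69.8]
R 8 349 [ 446. -273.] [ 514. -191.] mid [ 479.8 -231.9   43.2] med [ 471.9 -215.7   69.5]
R 55 311 [ 446. -247.] [ 501. -191.] mid [ 473.2 -218.7   66.6] med [ 472.  -218.5   69.8]
petri 8 261 [ 427. -163.] [494. -96.] mid [ 460.7 -129.6   16.1] med [ 466.9 -122.8   15.4]
oil 8 78 [444.  85.] [481. 161.] mid [462.3 122.6  37.1] med [454.7 118.9  39. ]
oil 55 27 [449. 114.] [463. 129.] mid [456.  121.2  60.7] med [454.7 119.9  59.5]
beaker 8 331 [502. 416.] [569. 487.] mid [535.8 451.9  47.9] med [538.4 459.5  45.5]
beaker 55 112 [502. 424.] [568. 483.] mid [535.1 453.   70. ] med [537.4 442.6  74.1]
((247.33824157714844, 161.99378967285156), (41.50551223754883, 93.47997283935547), 83.23382568359375)
[[688.5 209.4  12. ]
 [720.2 -77.5  12. ]
 [591.6 -90.4  12. ]
 [560.3 193.2  12. ]]
ctr [640.17094425  58.69017601  12.        ] [np.float64(129.0), np.float64(289.0), np.float64(129.0), np.float64(285.0)]
yaw 0.11010152949685971
```

View pics/crop0.png

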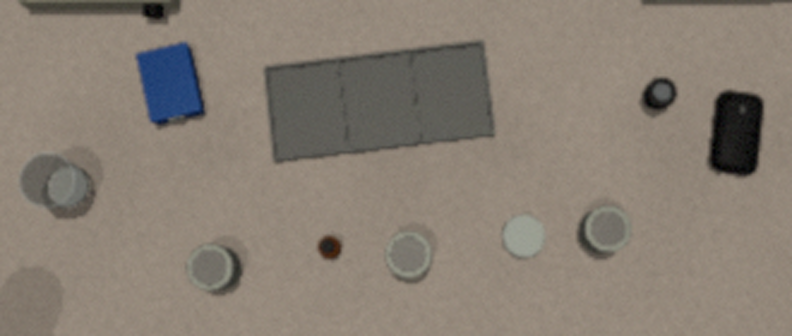

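```bash
cat > plan.py <<'E'
# plan.py x y z [yaw]: print tool-frame delta from ledger cmd pose (mm); with 'commit dx dy dz rz' update ledger
import sys,json,numpy as np
from scipy.spatial.transform import Rotation as R
try: L=json.load(open('ledger.json'))
except Exception: L=dict(p=[273.956,561.736,231.312],a=-0.454)
def RR(a): return R.from_euler('z',a)*R.from_euler('x',np.pi)
a=sys.argv[1:]
if a and a[0]=='init':
    from plant import status
    s=status.observe(); x=R.from_quat(s['tool_rot']).apply([1,0,0]); L['a']=float(np.arctan2(x[1],x[0]))
    a=a[1:]
# sequence of x,y,z,yaw strings, each from the previous rounded command
for t in a:
    v=[float(q) for q in t.split(',')]; yaw=v[3] if len(v)>3 else -1.461
    d=RR(L['a']).inv().apply(np.array(v[:3])-L['p'])/1000; d=d.round(3); rz=round(-(yaw-L['a']),3)
    L['p']=(np.array(L['p'])+RR(L['a']).apply(d*1000)).tolist(); L['a']-=rz
    print(t,'->',d.tolist(),'rz',rz,'dist',round(float(np.linalg.norm(d)),3),'cmd',np.round(L['p'],1))
json.dump(L,open('ledger.json','w'))
E
python3 plan.py init 430.5,261.5,130 430.5,261.5,27 430.5,261.5,107
```

```text
430.5,261.5,130 -> [0.272, 0.201, 0.101] rz 1.007 dist 0.353 cmd [430.3 261.8 130.3]
430.5,261.5,27 -> [0.0, -0.0, 0.103] rz 0.0 dist 0.103 cmd [430.3 261.8  27.3]
430.5,261.5,107 -> [0.0, -0.0, -0.08] rz 0.0 dist 0.08 cmd [430.3 261.8 107.3]
```

```bash
rm ledger.json; python3 plan.py init 365,387,180,-1.15 430.5,261.5,130
```

```text
365,387,180,-1.15 -> [0.158, 0.117, 0.051] rz 0.696 dist 0.203 cmd [364.6 387.3 180.3]
430.5,261.5,130 -> [0.142, -0.009, 0.05] rz 0.311 dist 0.151 cmd [430.9 261.4 130.3]
```

>>> drive_tool([
  [0.158, 0.117, 0.051, 0, 0, 0.696, 1],
  [0.158, 0.117, 0.051, 0, 0, 0.696, 1],
  [0.158, 0.117, 0.051, 0, 0, 0.696, 1],
  [0.158, 0.117, 0.051, 0, 0, 0.696, 1],
  [0.158, 0.117, 0.051, 0, 0, 0.696, 1],
])

```text
clock: 0.72
tool_pos: [365.0, 386.0, 179.9]
tool_rot: [0.839, -0.544, 0.0, 0.001]
force: [-0.9, 0.3, 0.1]
opening: 85.4
```

>>> drive_tool([
  [0.142, -0.009, 0.05, 0, 0, 0.311, 1],
  [0.142, -0.009, 0.05, 0, 0, 0.311, 1],
  [0.142, -0.009, 0.05, 0, 0, 0.311, 1],
  [0.142, -0.009, 0.05, 0, 0, 0.311, 1],
  [0.142, -0.009, 0.05, 0, 0, 0.311, 1],
])

```text
clock: 1.35
tool_pos: [431.2, 262.9, 130.8]
tool_rot: [0.746, -0.666, 0.0, -0.001]
force: [1.0, 0.5, -0.3]
opening: 85.8
```

Run:
```python
from h import *
c=eyes.calibration("wrist"); s=status.observe(); print(s['clock'],s['tool_pos'],s['tool_rot'],s['force'])
p,d=eyes.grab_frame("wrist"); cv2.imwrite("pics/w0.png",p[:,:,::-1]); C=cloud(c,d)
m=(abs(C[...,2]-70)<6)&(np.hypot(C[...,0]-430,C[...,1]-261)<60)
s=C[m]; print(len(s),s.min(0),s.max(0),(s.min(0)+s.max(0))/2)
```

```text
1.35 [431.1649047  262.88638859 130.77180302] [ 7.45711560e-01 -6.66268524e-01  6.23873477e-05 -7.20953399e-04] [ 1.03379335  0.50819948 -0.26177121]
6043 [399.41950485 235.10377099  64.89760903] [456.00463653 292.26710647  73.12039954] [427.71207069 263.68543873  69.00900428]
```

View pics/w0.png

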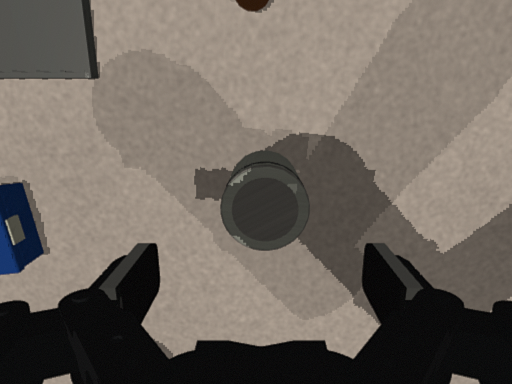

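The wrist view shows tin L at (265,207), midway between the fingers. The two cameras agree to about 3 mm, so I'll descend, grip and lift.

>>> drive_tool([
  [0, 0, 0.04, 0, 0, 0, 1],
  [0, 0, 0.08, 0, 0, 0, 1],
  [0, 0, 0.103, 0, 0, 0, 1],
  [0, 0, 0.103, 0, 0, 0, 1],
  [0, 0, 0.103, 0, 0, 0, 1],
])

```text
clock: 2.02
tool_pos: [431.4, 262.9, 28.4]
tool_rot: [0.746, -0.666, 0.0, -0.001]
force: [0.8, 0.5, 0.4]
opening: 85.4
```

>>> drive_tool([
  [0, 0, 0, 0, 0, 0, -1],
  [0, 0, 0, 0, 0, 0, -1],
  [0, 0, 0, 0, 0, 0, -1],
  [0, 0, 0, 0, 0, 0, -1],
  [0, 0, 0, 0, 0, 0, -1],
], squeeze=50)

```text
clock: 2.65
tool_pos: [431.3, 262.0, 28.6]
tool_rot: [0.745, -0.667, 0.0, -0.001]
force: [-2.1, 0.6, 6.1]
opening: 55.0
```

```bash
python3 - <<'E'
from plant import status
print({k:(v.round(2) if hasattr(v,'round') else v) for k,v in status.observe().items()})
E
python3 plan.py 430.9,261.4,27
```

```text
{'clock': 2.65, 'joints': array([ 0.87,  0.43, -0.53,  0.  , -0.6 , -0.76]), 'dq': array([ 0., -0., -0.,  0., -0., -0.]), 'joint_efforts': array([ -0.79, -31.69,  10.8 ,   2.52,   0.42,  -0.  ]), 'tool_pos': array([431.3 , 261.96,  28.6 ]), 'tool_rot': array([ 0.75, -0.67,  0.  , -0.  ]), 'force': array([-2.14,  0.56,  6.14]), 'moment': array([ 0.1 ,  0.75, -0.05]), 'opening': 55.0042660401314}
430.9,261.4,27 -> [-0.0, -0.0, 0.103] rz 0.0 dist 0.103 cmd [430.9 261.4  27.3]
```

>>> drive_tool([
  [0, 0, -0.02, 0, 0, 0, -1],
  [0, 0, -0.05, 0, 0, 0, -1],
  [0, 0, -0.08, 0, 0, 0, -1],
  [0, 0, -0.08, 0, 0, 0, -1],
  [0, 0, -0.08, 0, 0, 0, -1],
])

```text
clock: 3.28
tool_pos: [430.2, 260.7, 106.4]
tool_rot: [0.745, -0.667, -0.0, 0.001]
force: [0.8, -0.4, -2.3]
opening: 55.0
```

>>> drive_tool([
  [0, 0, 0, 0, 0, 0, -1],
  [0, 0, 0, 0, 0, 0, -1],
])

```text
clock: 3.52
tool_pos: [430.5, 261.0, 106.3]
tool_rot: [0.745, -0.667, -0.0, 0.001]
force: [-1.0, -0.3, -1.6]
opening: 55.5
```

```bash
python3 plan.py 430.9,261.4,107 630,152,107 630,152,32 630,152,115 443.8,21.8,115
```

```text
430.9,261.4,107 -> [-0.0, -0.0, -0.08] rz 0.0 dist 0.08 cmd [430.9 261.4 107.3]
630,152,107 -> [0.131, -0.186, 0.0] rz 0.0 dist 0.228 cmd [630.1 151.5 107.3]
630,152,32 -> [-0.0, 0.0, 0.075] rz 0.0 dist 0.075 cmd [630.1 151.5  32.3]
630,152,115 -> [-0.0, 0.0, -0.083] rz 0.0 dist 0.083 cmd [630.1 151.5 115.3]
443.8,21.8,115 -> [0.109, 0.199, 0.0] rz 0.0 dist 0.227 cmd [444.3  21.4 115.3]
```

L weighs about 2 N, so it's a light one. Carrying it to bay 3.

>>> drive_tool([
  [0.02, -0.028, 0, 0, 0, 0, -1],
  [0.052, -0.074, 0, 0, 0, 0, -1],
  [0.084, -0.12, 0, 0, 0, 0, -1],
  [0.114, -0.162, 0, 0, 0, 0, -1],
  [0.131, -0.186, 0, 0, 0, 0, -1],
])

```text
clock: 4.15
tool_pos: [631.9, 149.9, 105.9]
tool_rot: [0.744, -0.668, -0.0, 0.001]
force: [0.1, 0.6, -2.0]
opening: 55.1
```

>>> drive_tool([
  [0, 0, 0, 0, 0, 0, -1],
  [0, 0, 0.03, 0, 0, 0, -1],
  [0, 0, 0.06, 0, 0, 0, -1],
  [0, 0, 0.075, 0, 0, 0, -1],
  [0, 0, 0.075, 0, 0, 0, -1],
])

```text
clock: 4.78
tool_pos: [629.9, 152.3, 32.7]
tool_rot: [0.745, -0.667, 0.0, 0.0]
force: [-0.2, -0.3, -1.3]
opening: 55.0
```

Run:
```python
from h import *
print(status.observe()['force'])
p,d=eyes.grab_frame("side"); cv2.imwrite("pics/s1.png",cv2.resize(p[100:300,130:400],None,fx=2.5,fy=2.5)[:,:,::-1])
```

```text
[-0.21924801 -0.25722732 -1.31760694]
```

View pics/s1.png

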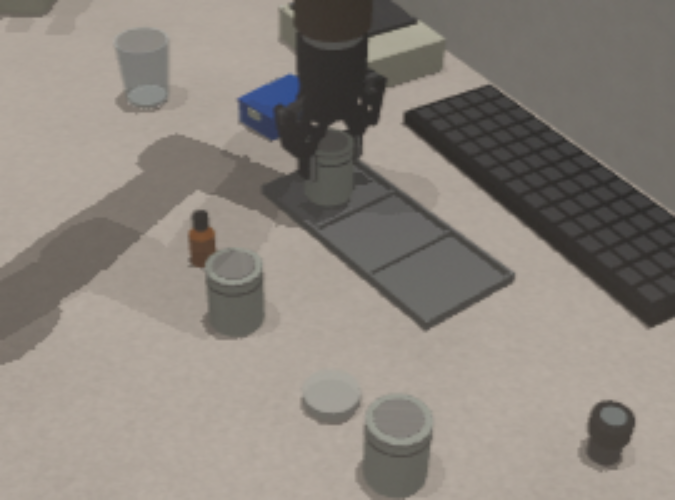

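The side view shows the tin centred in the far bay at about (330,190), well clear of the rim. Lowering it 1 mm more and releasing.

>>> drive_tool([
  [0, 0, 0.001, 0, 0, 0, -1],
  [0, 0, 0.001, 0, 0, 0, 1],
  [0, 0, 0.001, 0, 0, 0, 1],
  [0, 0, 0.001, 0, 0, 0, 1],
  [0, 0, 0.001, 0, 0, 0, 1],
])

```text
clock: 5.45
tool_pos: [630.2, 151.5, 31.3]
tool_rot: [0.745, -0.667, 0.0, -0.0]
force: [0.0, -0.3, -0.1]
opening: 85.5
```

>>> drive_tool([
  [0, 0, -0.02, 0, 0, 0, 1],
  [0, 0, -0.05, 0, 0, 0, 1],
  [0, 0, -0.084, 0, 0, 0, 1],
  [0, 0, -0.084, 0, 0, 0, 1],
])

```text
clock: 5.95
tool_pos: [632.2, 152.3, 118.9]
tool_rot: [0.745, -0.667, 0.002, -0.003]
force: [0.7, 0.6, -0.1]
opening: 85.6
```

>>> drive_tool([
  [0.022, 0.04, 0, 0, 0, 0, 1],
  [0.05, 0.091, 0, 0, 0, 0, 1],
  [0.078, 0.142, 0, 0, 0, 0, 1],
  [0.109, 0.199, 0, 0, 0, 0, 1],
  [0.109, 0.199, 0, 0, 0, 0, 1],
])

```text
clock: 6.58
tool_pos: [439.3, 18.8, 114.3]
tool_rot: [0.744, -0.668, -0.001, 0.002]
force: [1.1, 0.1, 0.1]
opening: 85.4
```

```bash
python3 - <<'E'
from h import *
c=eyes.calibration("wrist"); s=status.observe(); print(s['clock'],s['tool_pos'],s['tool_rot'],s['force'])
p,d=eyes.grab_frame("wrist"); C=cloud(c,d)
m=(abs(C[...,2]-70)<6)&(np.hypot(C[...,0]-443.8,C[...,1]-21.8)<45)
s=C[m]; print(len(s),s.min(0),s.max(0),(s.min(0)+s.max(0))/2)
ct=eyes.calibration("top");p,d=eyes.grab_frame("top"); cv2.imwrite("pics/t1.png",cv2.resize(p[120:260,90:420],None,fx=2.4,fy=2.4)[:,:,::-1])
C=cloud(ct,d); m=(abs(C[...,2]-74)<6)&(np.hypot(C[...,0]-630,C[...,1]-152)<50)
s=C[m]; print(len(s),s.min(0),s.max(0),(s.min(0)+s.max(0))/2)
E
python3 plan.py 444.3,21.4,27 444.3,21.4,107 640.4,58.7,107 640.4,58.7,31
```

```text
6.575 [439.27163228  18.79929595 114.34353399] [ 0.7440494  -0.66812003 -0.0014613   0.00199321] [1.11547279 0.08717523 0.06206815]
6934 [413.56596869  -5.34823096  64.0626849 ] [469.89029053  52.01374343  73.36858925] [441.72812961  23.33275623  68.71563707]
279 [603.55953146 124.4738805   68.03131224] [657.62243866 180.83861396  79.97620879] [630.59098506 152.65624723  74.00376051]
444.3,21.4,27 -> [-0.0, -0.0, 0.088] rz 0.0 dist 0.088 cmd [444.3  21.4  27.3]
444.3,21.4,107 -> [-0.0, -0.0, -0.08] rz 0.0 dist 0.08 cmd [444.3  21.4 107.3]
640.4,58.7,107 -> [-0.016, -0.199, 0.0] rz 0.0 dist 0.2 cmd [640.3  59.1 107.3]
640.4,58.7,31 -> [0.0, -0.0, 0.076] rz 0.0 dist 0.076 cmd [640.3  59.1  31.3]
```

View pics/t1.png

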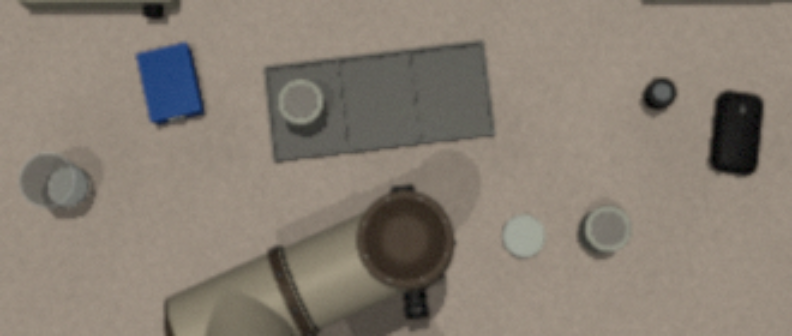

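The first tin stands in bay 3, at (300,102) in the crop. Now tin M.

>>> drive_tool([
  [0, 0, 0, 0, 0, 0, 1],
  [0, 0, 0.04, 0, 0, 0, 1],
  [0, 0, 0.088, 0, 0, 0, 1],
  [0, 0, 0.088, 0, 0, 0, 1],
  [0, 0, 0.088, 0, 0, 0, -1],
])

```text
clock: 7.3
tool_pos: [445.9, 22.1, 28.1]
tool_rot: [0.745, -0.667, 0.0, -0.001]
force: [-0.4, -0.4, 0.4]
opening: 69.8
```

>>> drive_tool([
  [0, 0, 0, 0, 0, 0, -1],
  [0, 0, 0, 0, 0, 0, -1],
  [0, 0, 0, 0, 0, 0, -1],
  [0, 0, 0, 0, 0, 0, -1],
])

```text
clock: 7.8
tool_pos: [445.6, 22.0, 29.1]
tool_rot: [0.745, -0.667, 0.001, -0.002]
force: [-0.4, 1.7, 7.5]
opening: 54.7
```

>>> drive_tool([
  [0, 0, -0.02, 0, 0, 0, -1],
  [0, 0, -0.05, 0, 0, 0, -1],
  [0, 0, -0.08, 0, 0, 0, -1],
  [0, 0, -0.08, 0, 0, 0, -1],
  [0, 0, -0.08, 0, 0, 0, -1],
])

```text
clock: 8.43
tool_pos: [443.4, 21.2, 106.7]
tool_rot: [0.745, -0.667, -0.0, 0.0]
force: [0.2, 0.3, -2.9]
opening: 55.1
```

>>> drive_tool([
  [0, 0, 0, 0, 0, 0, -1],
  [0, 0, 0, 0, 0, 0, -1],
])

```text
clock: 8.68
tool_pos: [443.8, 21.2, 106.4]
tool_rot: [0.745, -0.667, -0.001, 0.001]
force: [-0.4, 0.5, -2.3]
opening: 55.2
```

>>> drive_tool([
  [-0.002, -0.03, 0, 0, 0, 0, -1],
  [-0.006, -0.08, 0, 0, 0, 0, -1],
  [-0.011, -0.13, 0, 0, 0, 0, -1],
  [-0.014, -0.175, 0, 0, 0, 0, -1],
  [-0.016, -0.199, 0, 0, 0, 0, -1],
])

```text
clock: 9.3
tool_pos: [642.2, 59.5, 105.6]
tool_rot: [0.745, -0.667, -0.0, 0.001]
force: [-0.3, 0.3, -3.0]
opening: 54.7
```

>>> drive_tool([
  [0, 0, 0, 0, 0, 0, -1],
  [0, 0, 0, 0, 0, 0, -1],
])

```text
clock: 9.55
tool_pos: [639.2, 58.9, 106.1]
tool_rot: [0.745, -0.667, -0.001, 0.001]
force: [0.2, 1.1, -2.8]
opening: 55.4
```

M weighs about 2.7 N, also light, so R should be the heavy one. Setting M down in bay 2.

>>> drive_tool([
  [0, 0, 0.03, 0, 0, 0, -1],
  [0, 0, 0.06, 0, 0, 0, -1],
  [0, 0, 0.076, 0, 0, 0, -1],
  [0, 0, 0.076, 0, 0, 0, -1],
  [0, 0, 0.076, 0, 0, 0, -1],
])

```text
clock: 10.18
tool_pos: [640.1, 59.2, 32.5]
tool_rot: [0.745, -0.667, 0.0, -0.0]
force: [-2.7, 1.0, 3.6]
opening: 55.1
```

```bash
python3 plan.py 640.3,59.1,115 560,-80,115 472.8,-218.6,115 472.8,-218.6,27
```

```text
640.3,59.1,115 -> [0.0, 0.0, -0.084] rz 0.0 dist 0.084 cmd [640.3  59.1 115.3]
560,-80,115 -> [0.129, 0.095, 0.0] rz 0.0 dist 0.16 cmd [560.  -79.5 115.3]
472.8,-218.6,115 -> [0.129, 0.102, 0.0] rz 0.0 dist 0.164 cmd [ 472.8 -218.9  115.3]
472.8,-218.6,27 -> [-0.0, -0.0, 0.088] rz 0.0 dist 0.088 cmd [ 472.8 -218.9   27.3]
```

>>> drive_tool([
  [0, 0, 0, 0, 0, 0, 1],
  [0, 0, 0, 0, 0, 0, 1],
  [0, 0, 0, 0, 0, 0, 1],
  [0, 0, 0, 0, 0, 0, 1],
])

```text
clock: 10.68
tool_pos: [640.5, 59.1, 31.2]
tool_rot: [0.745, -0.667, 0.0, -0.0]
force: [0.7, -0.3, -0.0]
opening: 85.4
```

>>> drive_tool([
  [0, 0, -0.02, 0, 0, 0, 1],
  [0, 0, -0.05, 0, 0, 0, 1],
  [0, 0, -0.084, 0, 0, 0, 1],
  [0, 0, -0.084, 0, 0, 0, 1],
])

```text
clock: 11.18
tool_pos: [642.5, 59.7, 118.8]
tool_rot: [0.745, -0.667, 0.002, -0.003]
force: [0.0, 0.2, 0.7]
opening: 85.4
```

>>> drive_tool([
  [0.03, 0.022, 0, 0, 0, 0, 1],
  [0.07, 0.052, 0, 0, 0, 0, 1],
  [0.115, 0.085, 0, 0, 0, 0, 1],
  [0.129, 0.095, 0, 0, 0, 0, 1],
])

```text
clock: 11.68
tool_pos: [557.7, -81.6, 114.5]
tool_rot: [0.744, -0.668, -0.001, 0.001]
force: [-0.4, -1.3, 1.0]
opening: 85.4
```

>>> drive_tool([
  [0.04, 0.031, 0, 0, 0, 0, 1],
  [0.08, 0.063, 0, 0, 0, 0, 1],
  [0.12, 0.095, 0, 0, 0, 0, 1],
  [0.129, 0.102, 0, 0, 0, 0, 1],
  [0.129, 0.102, 0, 0, 0, 0, 1],
])

```text
clock: 12.3
tool_pos: [473.1, -219.1, 115.1]
tool_rot: [0.745, -0.668, 0.0, -0.0]
force: [-0.2, -0.7, -0.5]
opening: 85.4
```

```bash
python3 - <<'E'
from h import *
c=eyes.calibration("wrist"); s=status.observe(); print(s['clock'],s['tool_pos'],s['tool_rot'],s['force'])
p,d=eyes.grab_frame("wrist"); C=cloud(c,d)
m=(abs(C[...,2]-70)<6)&(np.hypot(C[...,0]-472.8,C[...,1]+218.6)<45)
s=C[m]; print(len(s),s.min(0),s.max(0),(s.min(0)+s.max(0))/2)
ct=eyes.calibration("top");p,d=eyes.grab_frame("top"); cv2.imwrite("pics/t2.png",cv2.resize(p[120:260,90:420],None,fx=2.4,fy=2.4)[:,:,::-1])
C=cloud(ct,d)
for x,y in ((630,152),(640,59)):
  m=(abs(C[...,2]-74)<6)&(np.hypot(C[...,0]-x,C[...,1]-y)<40)
  s=C[m]; print(len(s),(s.min(0)+s.max(0))/2)
E
python3 plan.py 472.8,-218.6,107 650.7,-34.7,107 650.7,-34.7,31
```

```text
12.3 [ 473.06715095 -219.1448928   115.09934781] [ 7.44575669e-01 -6.67538068e-01  1.98359593e-05 -1.90253217e-05] [-0.21578369 -0.67919505 -0.50578664]
6939 [ 442.51467582 -246.35986657   65.49758545] [ 499.08524142 -189.78518134   73.00218915] [ 470.79995862 -218.07252396   69.2498873 ]
282 [630.30114145 152.96606282  73.90405479]
281 [641.33768735  60.05570548  73.85042994]
472.8,-218.6,107 -> [-0.0, -0.0, -0.08] rz 0.0 dist 0.08 cmd [ 472.8 -218.9  107.3]
650.7,-34.7,107 -> [-0.164, -0.197, 0.0] rz 0.0 dist 0.256 cmd [650.6 -34.3 107.3]
650.7,-34.7,31 -> [0.0, -0.0, 0.076] rz 0.0 dist 0.076 cmd [650.6 -34.3  31.3]
```

View pics/t2.png

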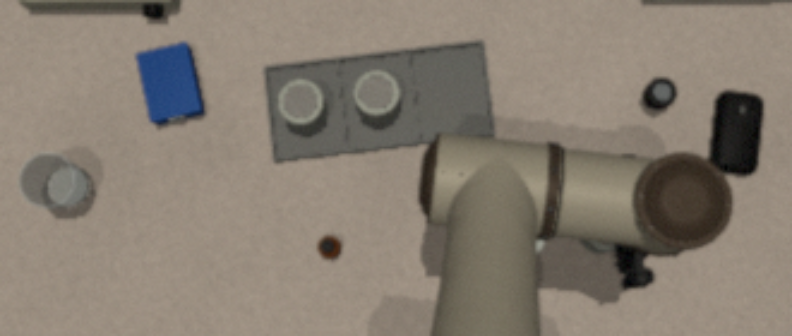

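Two tins stand in bays 3 and 2, at (300,102) and (377,93) in the crop. Next is tin R, gripped harder because it should be the heavy one.

>>> drive_tool([
  [0, 0, 0.03, 0, 0, 0, 1],
  [0, 0, 0.07, 0, 0, 0, 1],
  [0, 0, 0.088, 0, 0, 0, 1],
  [0, 0, 0.088, 0, 0, 0, 1],
  [0, 0, 0.088, 0, 0, 0, -1],
])

```text
clock: 13.02
tool_pos: [474.2, -218.4, 28.0]
tool_rot: [0.745, -0.667, 0.001, -0.0]
force: [0.9, -0.1, 0.6]
opening: 70.0
```

>>> drive_tool([
  [0, 0, 0, 0, 0, 0, -1],
  [0, 0, 0, 0, 0, 0, -1],
  [0, 0, 0, 0, 0, 0, -1],
  [0, 0, 0, 0, 0, 0, -1],
], squeeze=70)

```text
clock: 13.52
tool_pos: [473.4, -218.8, 28.7]
tool_rot: [0.745, -0.667, 0.001, -0.0]
force: [-2.3, 2.6, 5.9]
opening: 54.4
```

>>> drive_tool([
  [0, 0, -0.015, 0, 0, 0, -1],
  [0, 0, -0.045, 0, 0, 0, -1],
  [0, 0, -0.07, 0, 0, 0, -1],
  [0, 0, -0.08, 0, 0, 0, -1],
  [0, 0, -0.08, 0, 0, 0, -1],
])

```text
clock: 14.15
tool_pos: [472.7, -218.8, 107.5]
tool_rot: [0.745, -0.667, 0.0, -0.0]
force: [0.9, -0.6, -6.5]
opening: 54.6
```

>>> drive_tool([
  [0, 0, 0, 0, 0, 0, -1],
  [0, 0, 0, 0, 0, 0, -1],
  [0, 0, 0, 0, 0, 0, -1],
])

```text
clock: 14.52
tool_pos: [472.6, -218.8, 106.6]
tool_rot: [0.745, -0.667, -0.001, 0.0]
force: [-0.4, 0.9, -6.0]
opening: 54.9
```

R weighs about 6 N (0.6 kg), so it's the heavy one. Carrying it to bay 1.

>>> drive_tool([
  [-0.02, -0.024, 0, 0, 0, 0, -1],
  [-0.055, -0.066, 0, 0, 0, 0, -1],
  [-0.09, -0.108, 0, 0, 0, 0, -1],
  [-0.125, -0.15, 0, 0, 0, 0, -1],
  [-0.15, -0.18, 0, 0, 0, 0, -1],
])

```text
clock: 15.15
tool_pos: [636.8, -48.1, 106.6]
tool_rot: [0.745, -0.667, -0.0, 0.0]
force: [0.5, 0.3, -5.7]
opening: 55.1
```

>>> drive_tool([
  [-0.014, -0.017, 0, 0, 0, 0, -1],
  [-0.014, -0.017, 0, 0, 0, 0, -1],
  [-0.014, -0.017, 0, 0, 0, 0, -1],
])

```text
clock: 15.52
tool_pos: [649.8, -34.5, 106.4]
tool_rot: [0.745, -0.667, -0.001, 0.001]
force: [1.0, 0.5, -5.9]
opening: 54.7
```

>>> drive_tool([
  [0, 0, 0.03, 0, 0, 0, -1],
  [0, 0, 0.06, 0, 0, 0, -1],
  [0, 0, 0.076, 0, 0, 0, -1],
  [0, 0, 0.076, 0, 0, 0, -1],
  [0, 0, 0.076, 0, 0, 0, -1],
])

```text
clock: 16.15
tool_pos: [650.4, -35.0, 32.5]
tool_rot: [0.745, -0.667, 0.0, 0.0]
force: [-3.0, -0.7, 0.8]
opening: 55.1
```

Run:
```python
from h import *
print(status.observe()['force'])
p,d=eyes.grab_frame("side"); cv2.imwrite("pics/s3.png",cv2.resize(p[100:300,130:400],None,fx=2.5,fy=2.5)[:,:,::-1])
```

```text
[-3.0085777  -0.70082767  0.82043755]
```

View pics/s3.png

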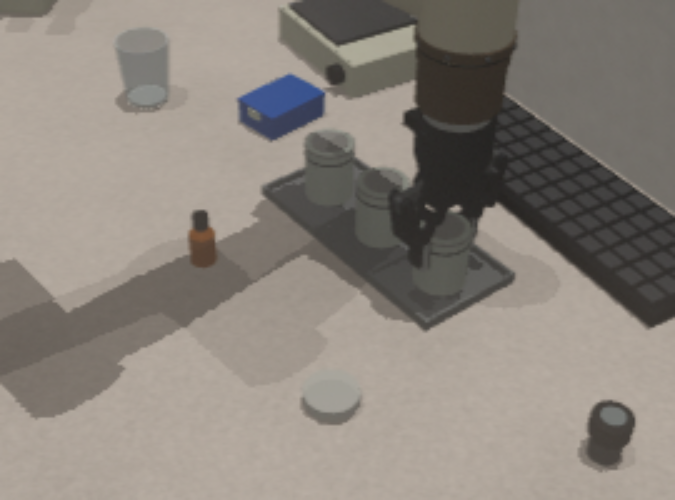

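The side view shows all three tins upright in their bays, the heavy one at about (443,255). I'll release it, back off clear of it and check before taking it again.

>>> drive_tool([
  [0, 0, 0, 0, 0, 0, 1],
  [0, 0, 0, 0, 0, 0, 1],
  [0, 0, 0, 0, 0, 0, 1],
  [0, 0, 0, 0, 0, 0, 1],
])

```text
clock: 16.7
tool_pos: [651.0, -34.2, 31.4]
tool_rot: [0.745, -0.667, 0.0, -0.0]
force: [-0.4, -1.3, 0.1]
opening: 85.5
```

>>> drive_tool([
  [0, 0, -0.02, 0, 0, 0, 1],
  [0, 0, -0.05, 0, 0, 0, 1],
  [0, 0, -0.084, 0, 0, 0, 1],
  [0, 0, -0.084, 0, 0, 0, 1],
  [0, 0, -0.084, 0, 0, 0, 1],
])

```text
clock: 17.32
tool_pos: [650.3, -34.2, 114.9]
tool_rot: [0.745, -0.667, -0.0, 0.0]
force: [-0.5, 0.3, -0.8]
opening: 85.0
```

>>> drive_tool([
  [0, 0, 0, 0, 0, 0, 1],
  [0, 0, 0, 0, 0, 0, 1],
  [0, 0, 0, 0, 0, 0, 1],
])

```text
clock: 17.7
tool_pos: [650.5, -34.3, 114.7]
tool_rot: [0.745, -0.667, -0.0, 0.0]
force: [0.4, 0.3, 0.5]
opening: 85.3
```

Run:
```python
from h import *
c=eyes.calibration("wrist"); s=status.observe(); print(s['clock'],s['tool_pos'],s['force'])
p,d=eyes.grab_frame("wrist"); cv2.imwrite("pics/w4.png",p[:,:,::-1]); C=cloud(c,d)
for x,y in ((651,-35),(640.4,59),(630,152)):
  m=(abs(C[...,2]-74)<6)&(np.hypot(C[...,0]-x,C[...,1]-y)<42); s=C[m]
  if len(s): print(len(s),s.min(0),s.max(0),(s.min(0)+s.max(0))/2)
```

```text
17.7 [650.51454571 -34.29244731 114.70638799] [0.35952719 0.26931591 0.497276  ]
7261 [621.62388444 -62.47856432  69.43890867] [678.11076127  -5.6096119   77.03729078] [649.86732286 -34.04408811  73.23809973]
1579 [615.11579354  32.03472861  68.01538945] [665.7290629   51.32373166  76.99048246] [640.42242822  41.67923014  72.50293595]
```

View pics/w4.png

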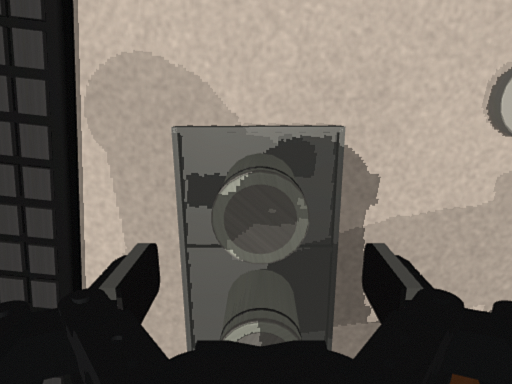

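The wrist view shows the heavy tin upright in bay 1 at (260,215), released and centred between the fingers. Taking it back out.

>>> drive_tool([
  [0, 0, 0.03, 0, 0, 0, 1],
  [0, 0, 0.065, 0, 0, 0, 1],
  [0, 0, 0.083, 0, 0, 0, 1],
  [0, 0, 0.083, 0, 0, 0, 1],
  [0, 0, 0.083, 0, 0, 0, -1],
])

```text
clock: 18.38
tool_pos: [651.8, -34.2, 33.6]
tool_rot: [0.745, -0.667, 0.001, -0.001]
force: [0.0, 0.1, 0.5]
opening: 70.0
```

>>> drive_tool([
  [0, 0, 0, 0, 0, 0, -1],
  [0, 0, 0, 0, 0, 0, -1],
  [0, 0, 0, 0, 0, 0, -1],
  [0, 0, 0, 0, 0, 0, -1],
  [0, 0, 0, 0, 0, 0, -1],
], squeeze=70)

```text
clock: 19.0
tool_pos: [651.8, -34.1, 34.3]
tool_rot: [0.745, -0.667, 0.001, -0.001]
force: [-0.2, 1.3, 5.3]
opening: 54.6
```

>>> drive_tool([
  [0, 0, -0.012, 0, 0, 0, -1],
  [0, 0, -0.035, 0, 0, 0, -1],
  [0, 0, -0.065, 0, 0, 0, -1],
  [0, 0, -0.095, 0, 0, 0, -1],
  [0, 0, -0.125, 0, 0, 0, -1],
])

```text
clock: 19.62
tool_pos: [649.2, -34.2, 156.7]
tool_rot: [0.745, -0.667, -0.002, 0.001]
force: [0.4, -0.2, -6.2]
opening: 54.6
```

>>> drive_tool([
  [0, 0, -0.03, 0, 0, 0, -1],
  [0, 0, -0.06, 0, 0, 0, -1],
  [0, 0, -0.085, 0, 0, 0, -1],
  [0, 0, -0.1, 0, 0, 0, -1],
  [0, 0, -0.1, 0, 0, 0, -1],
])

```text
clock: 20.25
tool_pos: [650.7, -34.2, 257.5]
tool_rot: [0.745, -0.667, 0.0, -0.0]
force: [-0.1, 1.0, -7.4]
opening: 54.4
```

>>> drive_tool([
  [0, 0, 0, 0, 0, 0, -1],
  [0, 0, 0, 0, 0, 0, -1],
  [0, 0, 0, 0, 0, 0, -1],
  [0, 0, 0, 0, 0, 0, -1],
  [0, 0, 0, 0, 0, 0, -1],
])

```text
clock: 20.88
tool_pos: [650.7, -34.3, 257.2]
tool_rot: [0.745, -0.667, -0.0, 0.0]
force: [-0.5, 0.7, -6.4]
opening: 54.7
```

Run:
```python
from h import *
s=status.observe(); print(s['clock'],s['tool_pos'],s['force'],abs(s['dq']).max(),s['opening'])
p,d=eyes.grab_frame("side"); cv2.imwrite("pics/s5.png",cv2.resize(p[40:340,60:460],None,fx=1.9,fy=1.9)[:,:,::-1])
p,d=eyes.grab_frame("top"); cv2.imwrite("pics/t5.png",cv2.resize(p[120:260,90:420],None,fx=2.4,fy=2.4)[:,:,::-1])
```

```text
20.875 [650.69198851 -34.26458693 257.23137481] [-0.51820808  0.71139025 -6.39234797] 0.0017414435758394838 54.666638832221025
```

View pics/s5.png

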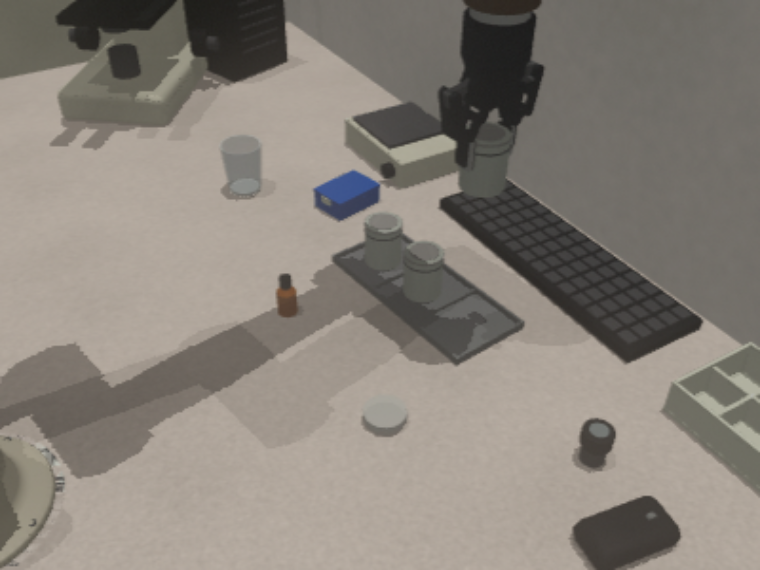

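View pics/t5.png

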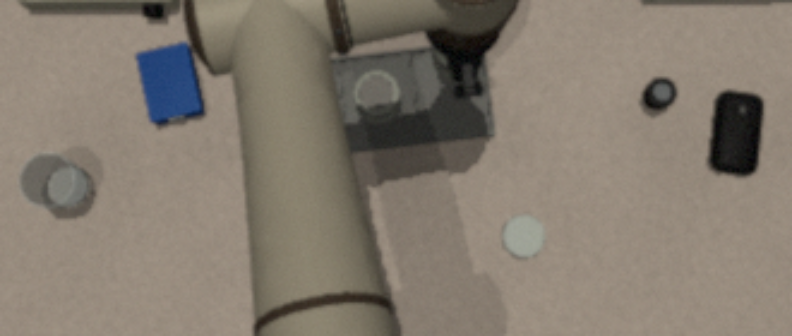

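The side view shows the heavy tin held upright in the air at (485,160). The two light tins stand in the tray at (383,240) and (423,272), and all the bystanders are in place. The arm is still.

```bash
python3 -c "
from plant import ticket
print(ticket.sign_off())"
```

```text
the job is handed in; nothing more can be done
None
```

The job is done and handed in at about 21 s of the 64 s allowed. I carried all three tins into the tray one at a time, let go of each, then took the heaviest back out and held it up.

- **Weights felt:** the tins now in bay 3 and bay 2 pulled about 2 N and 2.7 N. The third pulled about 6 N (roughly 0.6 kg), so it is the heavy one. I let go of it in bay 1, backed off and checked it, then gripped it again.
- **Last checks:** the heavy tin is upright and still, with its underside about 22 cm above the bench, and the wrist reads about 6.4 N. The side view shows the two light tins standing in the tray and nothing else on the bench moved. The arm hid bay 3, the oil bottle and part of the tray in the last top view, so for those I relied on the side view.
- **Disagreements:** the cameras and the arm's own position differed by up to about 3 mm, which the grasps took up. No check failed.

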